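Fit the tube carousel on the sample changer

TASK

Pick up the tube carousel by its white knob and fit it on the sample changer: lower it gently and squarely over the tall spindle until it meets the drive key, then turn it with light pressure until the slots in its foot drop over the key and it is fully home on the flange. Keep it upright, never force it, keep hold of it until it is home, then let go; leave the other things on the bench where they are.

Things in the scene. Friction and masses are not known exactly. Their poses are not given: they have to be found in the camera images.
- changer: Sample changer, fixed: off-white housing 270 x 270 mm, deck 58 mm high, black rim (144 mm inside, top 69 mm high) round the turntable in its middle. A parked tower (36 x 40 mm, 193 mm high) stands on a corner, 108 mm to -x and 108 mm to +y; its arm lies along the -x edge, 112 mm from the axis, 182 mm high. Origin on the bench under the spindle axis, z up.
- seat (a point): Centre of the top of the steel drive flange (48 mm across), 75 mm above the bench; the carousel's foot rests here when home. Across it, through the spindle, lies the drive key: a square-edged steel bar 5 mm wide, 7.5 mm high, reaching 21 mm to either side of the axis. The key stands at any angle, unrelated to the x axis and not measured: find it by feel or sight. The drive keeps it from turning in handling.
- spindle_top (a point): Tip of the upright steel spindle that rises from the flange: 13 mm thick, 105 mm long, its last 12 mm tapering to 5 mm. The tip is 180 mm above the bench.
- carousel: Tube carousel, loose, 0.3 to 0.55 kg, 152 mm high: two red-brown round plates 120 mm across (at the foot and at 68 to 73 mm) on a hub 30 mm thick (foot 44 mm), a ring of standing tubes (tops 99 mm high) and a white knob on top. Origin at the centre of its underside, z up along the hub. It starts upright on the bench.
- knob (a point): Middle of the white knob of the carousel, 137 mm above its underside: a plain round knob 32 mm across, from 122 to 152 mm above the underside, to be gripped from above at any yaw. A grip of about 40 N holds it.
- reagent: Amber reagent bottle, loose, 66 mm across and 115 mm high, blue cap. Origin at the centre of its underside. Leave alone.
- tipbox: Pipette tip box, loose, grey, 118 x 80 x 56 mm. Origin at the centre of its underside. Leave alone.
- vial: Small glass vial, loose, 28 mm across and 62 mm high, black cap. Origin at the centre of its underside. Leave alone.
- bore (a point): Mouth of the hub's bore, in the centre of the underside. The bore is 14 mm wide, blind, 113 mm deep. The hub's underside has four slots, 7.5 mm wide and 10 mm deep, running out along the carousel's +x, -x, +y and -y: they meet the drive key every quarter turn, within about 3 degrees either way. Off the slots the foot stops on the key, 7.5 mm above home.

How it is judged (in metres and radians):
On the way, in this order (a step that is already met when the one before it is completed fails the run):
1. the carousel is on the spindle, upright, held, and 20 to 80 mm above home (z of carousel in the frame of seat between 0.02 and 0.08 m and horizontal distance between carousel and seat below 0.006 m and angle between carousel's own z axis and vertical below 0.1 rad and contact force between the fingers and carousel above 0.5 N), for 0.1 s.
2. the carousel is home on the flange while still held (z of carousel in the frame of seat below 0.003 m and horizontal distance between carousel and seat below 0.004 m and contact force between the fingers and carousel above 0.5 N), for 0.1 s.
At the end, for the whole second after the job is handed in: The carousel is on the spindle with its foot home on the flange (within 3 mm in height, 4 mm sideways and 0.04 rad of upright), the slots over the drive key, released and at rest (z of carousel in the frame of seat between -0.003 and 0.003 m and horizontal distance between carousel and seat below 0.004 m and angle between carousel's own z axis and vertical below 0.04 rad and linear speed of carousel below 0.02 m/s); the robot touches nothing.
It fails at once if the carousel is forced against the changer or its spindle (more than 35 N) (contact force between carousel and changer above 35 N).
It fails at once if the carousel is dropped down the spindle (faster than 0.3 m/s) (horizontal distance between carousel and seat below 0.01 m and z of carousel in the frame of seat below 0.1 m and linear speed of carousel above 0.3 m/s).
It fails at once if the carousel is tipped (more than 20 degrees) (angle between carousel's own z axis and vertical above 0.35 rad).
It fails at once if a bystander is moved (more than 15 mm) (distance of any of reagent, tipbox, vial from where it was at the start of the episode above 0.015 m).
It also fails if it takes over 72 s, if anything falls off the work surface, if the arm or the gripper's body presses on something with over 40 N, if the wrist force passes 120 N, or if a joint passes its speed limit or range.

ROBOT

A 6-joint arm with a two-finger parallel gripper is mounted at the origin on the work surface. World frame = base frame: x ahead of the robot, y to its left, z up, the work surface at z = 0. Lengths are in mm, angles in rad, forces in N, time in s.
With the tool pointing down it reaches from about 275 to 750 mm from the base axis. Payload 10.2 kg.
Tool frame: the origin (TCP) lies between the finger pads; the fingertips stand 11 mm ahead of it and the grasp point (between the pads) lies 8 mm behind it; z points along the fingers, y is the line along which they close (so a half turn about z gives the same grasp; the last joint's range is limited). The gripper opens to 85 mm and grips with 20 to 120 N. Pads are 22 mm wide; open, the fingers measure 114 mm over their backs; the gripper's body (76 mm by 85 mm) begins 54 mm behind the grasp point. The pads swing forward as they close: fully open they stand 13 mm farther back than shut.
Start: joints at [-1.476, 0.313, 1.498, -0, 1.331, -0.223], TCP at [164.038, -498.721, 242.294] pointing down, gripper open.
Joint ranges: [-2.94, 2.94], [-0.97, 2.17], [0.19, 2.56], [-1.23, 4.37], [0.02, 3.11], [-2.88, 2.88]. Speed limits (rad/s): [2.39, 2.39, 3.01, 3.14, 3.14, 3.14].

INTERFACE

Orientations are given as a unit quaternion [w, x, y, z].
In Python, from rig import sense, eyes, finish_job gives the robot as it stands.
- The arm moves only by the shell command python3 -m jog 'ROWS' [FORCE]. ROWS is JSON, a list of rows, each a list of 7 numbers: the shift along the tool's x, y, z in m, then the turn, a rotation vector about the tool's x, y, z in rad, then the finger opening in m, from 0 to 0.0854. In form: [[dx, dy, dz, rx, ry, rz, gripper], ...]. A call has 1 to 5 rows; each row shifts and turns the commanded pose from where the row before left it, along the tool's axes as they then stand; what a row does not reach is not made up. A row lasts 1/10 s, in which the tool goes at most 50 mm and 8.59 degrees, less where a joint would pass 70% of its speed; a pose out of reach is approached as far as the arm can. A call is refused whole if a number of a shift passes 0.05 or a number of a turn 0.15, either way. A call with a gripper value outside its range is refused whole. The fingers move at their own pace and stop on an object; FORCE is the grip in N (left out, the last holds). Time passes only in rows, so rows that do not move let the fingers close. It gives the time, the measured TCP pose, the force, the opening and the grip force at its end, in the units of the state.
- sense(): the state, without advancing time (a new reading comes with each control period).
- eyes.capture(name): name is "scene" or "top" or "wrist"; returns the picture (480x640x3 uint8, red, green, blue); there is no depth.
- eyes.calibration(name): a dict with "fx", "fy", "cx", "cy" (pixels), "dist" ([k1, k2, p1, p2, k3] as OpenCV has them; the pictures are not rectified), "cam_to_world" (4x4, takes a point from camera to world coordinates); the wrist camera has in their place "mount" (4x4, takes a point from camera to tool coordinates, whose origin is the TCP and whose axes are the flange's). Camera axes: x right, y down, z forward; pixel columns grow to the right and rows downward; lengths in mm; the calibration is good to about 2 mm. A picture is of the moment at which its call begins: read the wrist's pose just before it. calibration takes no time and is no camera call.
- finish_job(): hands the job in; it is judged then, once.
The state is a dict: "time_s": time; "joints": joint angles; "dq": joint speeds; "tau": joint torques, N m; "eef_pos": TCP position; "ee_rot": TCP orientation; "force": force on the tool from outside, world axes, zero at the start; "wrist_torque": the same for the moment, N m; "grip_width": opening from 0.0 (shut) to 1.0 (fully open); "grip_force": force on a finger pad.
Only numpy, scipy, OpenCV 4.12 (cv2) and the standard library are available. Lean on these libraries where they do the work, as an engineer would, in place of code of your own. Each camera call takes 0.05 s, during which the arm holds its last target. There are 200 camera calls.

## Working session

There is one attempt and no reset: what is moved stays moved. The work goes in short steps, Python scripts to look and compute and a shell command to move; the robot and the scene stay as the last step left them, time stands still between calls to the robot, and variables do not carry over. Pictures are saved under pics/ and viewed, at most 10 in all, crops included, and the job is handed in when it is done.

```bash
mkdir -p pics; ls; python3 - <<'E'
from rig import sense, eyes
import cv2, numpy as np
print(sense())
for n in ("scene","top"):
    im=eyes.capture(n); cv2.imwrite(f"pics/{n}0.png",im[:,:,::-1])
    c=eyes.calibration(n); print(n,{k:np.round(v,3).tolist() for k,v in c.items()})
w=eyes.capture("wrist"); cv2.imwrite("pics/wrist0.png",w[:,:,::-1]); print({k:np.round(v,3).tolist() for k,v in eyes.calibration("wrist").items()})
E
```

```text
pics
{'time_s': 0.0, 'joints': array([-1.47639624e+00,  3.13459150e-01,  1.49847293e+00,  2.15471118e-06,
        1.33101348e+00, -2.23451477e-01]), 'dq': array([-0.00076   , -0.00194303, -0.00287299, -0.00174977, -0.00228463,
       -0.0005565 ]), 'tau': array([-4.65470439e-04, -4.12261462e+01, -2.59741956e+01, -3.53768564e-04,
        4.05949846e-03, -1.11600593e-05]), 'eef_pos': array([ 164.01462663, -498.44990934,  241.71689881]), 'ee_rot': array([-6.74979090e-04,  9.87397671e-01,  1.58257328e-01,  4.46625829e-05]), 'force': array([-0.49251816,  0.15359423, -0.01346796]), 'wrist_torque': array([ 0.00639856,  0.03118693, -0.05341193]), 'grip_force': 0.0, 'grip_width': 0.9947325677811997}
scene {'fx': 593.967, 'fy': 593.967, 'cx': 316.979, 'cy': 240.742, 'dist': [0.013, 0.0, 0.0, 0.0, 0.0], 'cam_to_world': [[-0.217, 0.741, -0.636, 1276.235], [0.976, 0.164, -0.142, 129.91], [-0.001, -0.652, -0.758, 899.013], [0.0, 0.0, 0.0, 1.0]]}
top {'fx': 440.958, 'fy': 440.958, 'cx': 316.647, 'cy': 233.392, 'dist': [-0.084, 0.0, 0.0, 0.0, 0.0], 'cam_to_world': [[-0.006, -0.987, 0.16, 528.526], [-0.999, -0.001, -0.042, 8.563], [0.041, -0.161, -0.986, 816.097], [0.0, 0.0, 0.0, 1.0]]}
{'fx': 370.908, 'fy': 370.908, 'cx': 321.429, 'cy': 238.614, 'dist': [-0.067, 0.0, 0.0, 0.0, 0.0], 'mount': [[-0.0, -0.948, -0.318, 83.673], [1.0, -0.0, -0.0, -0.873], [-0.0, -0.318, 0.948, -131.545], [0.0, 0.0, 0.0, 1.0]]}
```

View pics/scene0.png

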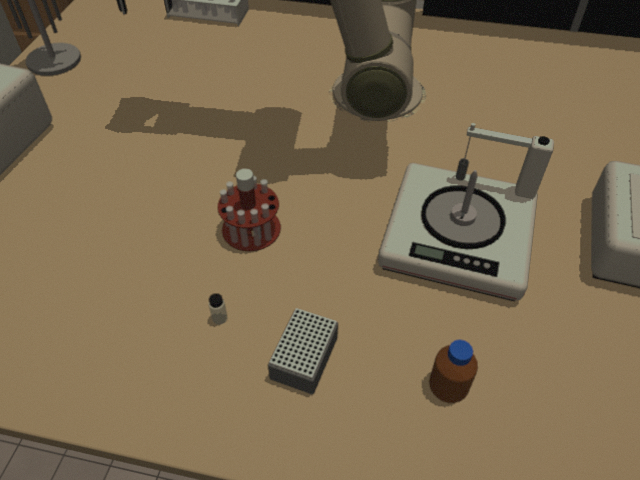

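View pics/top0.png

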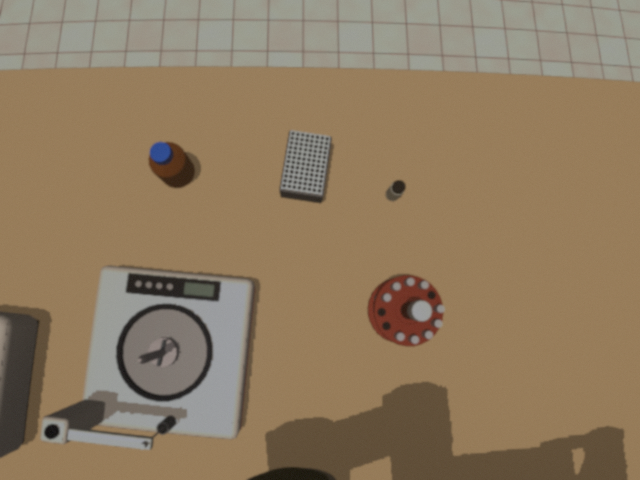

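The scene view shows the carousel knob at (245,180), the spindle tip near (473,177) and the tower at (540,145). In the top view the knob is at (422,311), the flange at (163,352) and the rim ring is around it. I'll measure these next.

```bash
cat > h.py <<'E'
import numpy as np, cv2
from rig import sense, eyes
from scipy.spatial.transform import Rotation as R
def K(c): return np.array([[c['fx'],0,c['cx']],[0,c['fy'],c['cy']],[0,0,1.]])
def c2w(name,s=None):
    c=eyes.calibration(name)
    if name!='wrist': return c,np.array(c['cam_to_world'])
    s=s or sense(); q=s['ee_rot']; T=np.eye(4); T[:3,:3]=R.from_quat([q[1],q[2],q[3],q[0]]).as_matrix(); T[:3,3]=s['eef_pos']
    return c,T@np.array(c['mount'])
def ray(name,px,s=None):
    c,T=c2w(name,s); u=cv2.undistortPoints(np.array([[px]],float),K(c),np.array(c['dist'],float))[0,0]
    d=T[:3,:3]@np.array([u[0],u[1],1]); return T[:3,3],d/np.linalg.norm(d)
def onz(name,px,z,s=None):
    o,d=ray(name,px,s); return o+d*(z-o[2])/d[2]
def tri(rs):
    A=sum(np.eye(3)-np.outer(d,d) for o,d in rs); b=sum((np.eye(3)-np.outer(d,d))@o for o,d in rs); return np.linalg.solve(A,b)
def big(mask,box):
    x0,y0,x1,y1=box; m=np.zeros_like(mask); m[y0:y1,x0:x1]=mask[y0:y1,x0:x1]
    n,l,st,ce=cv2.connectedComponentsWithStats(m); i=1+np.argmax(st[1:,4]); return (l==i).astype(np.uint8),st[i],ce[i]
E
python3 - <<'E'
from h import *
im={n:cv2.imread(f'pics/{n}0.png') for n in('scene','top')}
boxK={'scene':(230,165,262,196),'top':(408,297,436,325)}
boxR={'scene':(410,175,515,255),'top':(105,295,225,410)}
rs=[]
for n in im:
    hsv=cv2.cvtColor(im[n],cv2.COLOR_BGR2HSV)
    m=((hsv[...,1]<90)&(hsv[...,2]>110)).astype(np.uint8)
    k,st,ce=big(m,boxK[n]); print(n,'knob',st,ce.round(1)); rs.append(ray(n,ce)); print(' onz137',onz(n,ce,137).round(1))
    b=(hsv[...,2]<60).astype(np.uint8); r,st,_=big(b,boxR[n])
    c=max(cv2.findContours(r,cv2.RETR_EXTERNAL,cv2.CHAIN_APPROX_NONE)[0],key=len)
    pts=np.array([onz(n,p[0],69)[:2] for p in c]); (x,y),rad=cv2.minEnclosingCircle(pts.astype(np.float32))
    e=cv2.fitEllipse(pts.astype(np.float32)); print(' rim',st,x,y,rad,np.round(e[0],1),np.round(e[1],1))
print('knob tri',tri(rs).round(1))
a=cv2.resize(im['top'][295:412,105:225],None,fx=3.3,fy=3.3,interpolation=3)
b=cv2.resize(im['scene'][165:265,400:520],None,fx=3.3,fy=3.3,interpolation=3)
h=max(a.shape[0],b.shape[0]); f=lambda i:cv2.copyMakeBorder(i,0,h-i.shape[0],0,0,0)
cv2.imwrite('pics/crop1.png',np.hstack([f(a),f(b)]))
E
```

```text
scene knob [236 168  17  12 163] [243.9 173.7]
 onz137 [ 505.  -182.8  137. ]
 rim [ 421  176   84   73 1199] 441.9949951171875 232.4095001220703 98.92121887207031 [456.9 232.1] [146.9 162.8]
top knob [412 300  21  22 353] [421.7 310.6]
 onz137 [ 518.4 -181.8  137. ]
 rim [ 117  305   95   96 1234] 453.08502197265625 230.71185302734375 78.72640991210938 [452.4 230.6] [153.3 156. ]
knob tri [ 518.6 -177.7  150.5]
```

View pics/crop1.png

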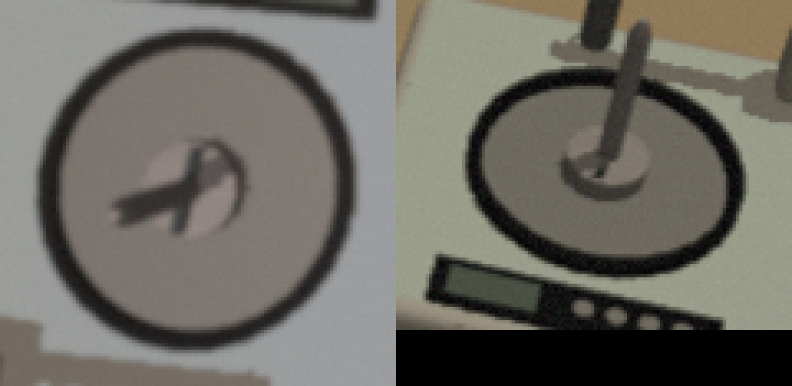

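The top crop shows the spindle base at the flange (163,352) and its tip near (141,359). A dark stripe may be the key. The rim fit puts the axis near (453,231) and the knob near (518,-180). I'll go over the spindle first, for a close wrist view of the key.

```bash
python3 -m jog '[[0.02,-0.024,-0.02,0,0,0,0.0854],[0.031,-0.038,-0.02,0,0,0,0.0854],[0.031,-0.038,-0.01,0,0,0,0.0854],[0.031,-0.038,0,0,0,0,0.0854],[0.031,-0.038,0,0,0,0,0.0854]]' >/dev/null
python3 -m jog '[[0.031,-0.038,0,0,0,0,0.0854],[0.031,-0.038,0,0,0,0,0.0854],[0.031,-0.038,0,0,0,0,0.0854],[0.031,-0.038,0,0,0,0,0.0854],[0.031,-0.038,0,0,0,0,0.0854]]' >/dev/null
python3 -m jog '[[0.031,-0.038,0,0,0,0,0.0854],[0.031,-0.038,0,0,0,0,0.0854],[0.031,-0.038,0,0,0,0,0.0854],[0.031,-0.038,0,0,0,0,0.0854],[0.031,-0.038,0,0,0,0,0.0854]]' >/dev/null
python3 -m jog '[[0.031,-0.03,0,0,0,0,0.0854],[0.016,-0.018,0,0,0,0,0.0854],[0,0,0,0,0,0,0.0854],[0,0,0,0,0,0,0.0854]]'
python3 - <<'E'
from h import *
s=sense(); im=eyes.capture('wrist'); cv2.imwrite('pics/w1.png',im[:,:,::-1]); np.save('w1.npy',s,allow_pickle=True)
print(s['eef_pos'],s['joints'],s['ee_rot'])
E
```

```text
time_s: 2.05
eef_pos: [450.0, 229.0, 290.7]
ee_rot: [0.0, 0.987, 0.159, -0.001]
force: [0.6, -0.0, 0.4]
grip_width: 1.002
grip_force: 0.0
[449.98499055 228.95792809 290.72542166] [ 2.38345084e-01  2.37175212e-01  1.47053379e+00 -2.22402843e-04
  1.43495038e+00  1.49060153e+00] [ 1.51956636e-04  9.87340788e-01  1.58612333e-01 -5.22996171e-04]
```

View pics/w1.png

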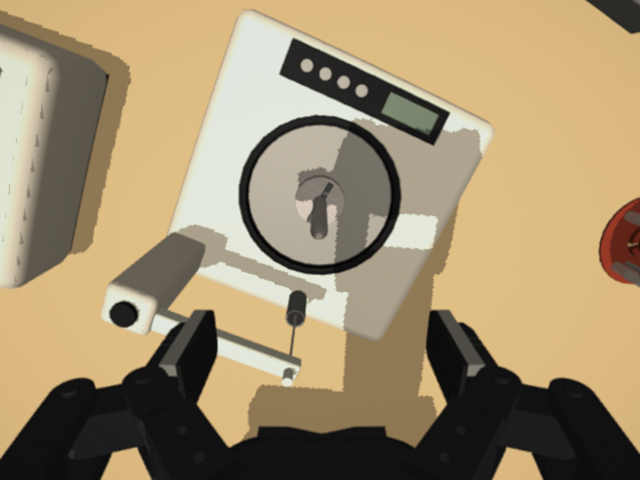

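The wrist view shows the rim centred at about (320,195), the spindle tip near (319,236) and the flange with the key around (320,195). I'll enlarge it and measure.

```bash
python3 - <<'E'
from h import *
s=np.load('w1.npy',allow_pickle=True).item(); im=cv2.imread('pics/w1.png')
b=(im.max(2)<45).astype(np.uint8); r,st,_=big(b,(225,100,415,285))
c=max(cv2.findContours(r,cv2.RETR_EXTERNAL,cv2.CHAIN_APPROX_NONE)[0],key=len)
pts=np.array([onz('wrist',p[0],69,s)[:2] for p in c],np.float32); print('rim',st,cv2.fitEllipse(pts))
# rectified top-down map of plane z=79 (flange/key), 60x60mm at 10px/mm
cc,T=c2w('wrist',s)
def proj(P): 
    Ti=np.linalg.inv(T); p=P@Ti[:3,:3].T+Ti[:3,3]; return cv2.projectPoints(p,np.zeros(3),np.zeros(3),K(cc),np.array(cc['dist'],float))[0][:,0]
print('proj tip, base for axis (453,231)',proj(np.array([[453,231,180.],[453,231,75]])))
cv2.imwrite('pics/crop2.png',cv2.resize(cv2.convertScaleAbs(im[160:250,280:365],alpha=1.3),None,fx=6.5,fy=6.5,interpolation=cv2.INTER_CUBIC))
E
```

```text
rim [ 240  116  160  158 3892] ((453.70330810546875, 233.11557006835938), (154.54270935058594, 155.22128295898438), 102.7491455078125)
proj tip, base for axis (453,231) [[321.23809317 236.98589504]
 [321.27605214 202.4451801 ]]
```

View pics/crop2.png

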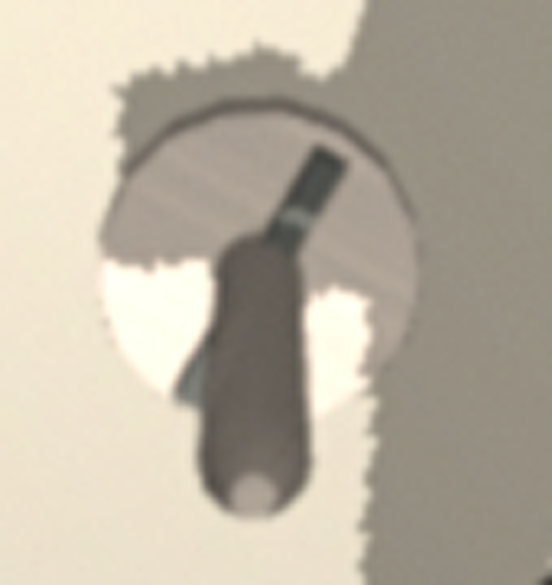

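The crop shows the key as a dark bar. Its left top edge runs from crop (317,147) to (178,398), and the spindle tip is at crop (254,494).

```bash
python3 - <<'E'
from h import *
s=np.load('w1.npy',allow_pickle=True).item()
f=lambda x,y,z:onz('wrist',(280+(x+.5)/6.5-.5,160+(y+.5)/6.5-.5),z,s)
a,b=f(317,147,82.5),f(178,398,82.5); d=(a-b)[:2]
print('tip',f(254,494,180),'flange',f(258,258,75),'key',a,b,np.hypot(*d),'ang',np.degrees(np.arctan2(d[1],d[0])))
n=np.array([d[1],-d[0]])/np.hypot(*d); print('key mid',(a+b)[:2]/2+2.5*n)
print('top tip',onz('top',(140.8,359.5),180),'scene tip',onz('scene',(400+640-640+0+(640-396)/3.3-0,165+25/3.3),180))
E
```

```text
tip [453.41274763 233.0053864  180.        ] flange [455.34485553 233.78914886  75.        ] key [474.80618079 231.33154566  82.5       ] [433.42741567 238.88313003  82.5       ] 42.06219952757999 ang -10.342603183922868
key mid [453.66796386 232.6479583 ]
top tip [452.4610897 229.704082  180.       ] scene tip [458.2242239 231.3551509 180.       ]
```

Key length comes out at 42.06 mm against 42 expected. The key angle is -10.3° and the axis is near (453.6, 232.9). Now I'll take the same view over the carousel.

```bash
python3 -m jog '[[-0.005,0.03,0,0,0,0,0.0854],[-0.0075,0.045,0,0,0,0,0.0854],[-0.0075,0.045,0,0,0,0,0.0854],[-0.0075,0.045,0,0,0,0,0.0854],[-0.0075,0.045,0,0,0,0,0.0854]]' >/dev/null
python3 -m jog '[[-0.0075,0.045,0,0,0,0,0.0854],[-0.0075,0.045,0,0,0,0,0.0854],[-0.0075,0.045,0,0,0,0,0.0854],[-0.0075,0.045,0.01,0,0,0,0.0854],[-0.003,0.021,0.015,0,0,0,0.0854]]' >/dev/null
python3 -m jog '[[0,0,0,0,0,0,0.0854],[0,0,0,0,0,0,0.0854],[0,0,0,0,0,0,0.0854]]'
python3 - <<'E'
from h import *
s=sense(); im=eyes.capture('wrist')[:,:,::-1].copy(); cv2.imwrite('pics/w2.png',im); np.save('w2.npy',s,allow_pickle=True)
hsv=cv2.cvtColor(im,cv2.COLOR_BGR2HSV)
m=((hsv[...,1]<60)&(hsv[...,2]>150)).astype(np.uint8)
n,l,st,ce=cv2.connectedComponentsWithStats(m)
for i in np.argsort(-st[1:,4])[:5]+1: print(st[i],ce[i].round(1),onz('wrist',ce[i],152,s).round(1))
print(s['eef_pos'],s['ee_rot'],s['joints'])
E
```

```text
time_s: 3.4
eef_pos: [513.9, -182.0, 267.2]
ee_rot: [0.0, 0.987, 0.158, 0.001]
force: [-0.0, 0.1, 1.3]
grip_width: 1.001
grip_force: 0.0
[   0   32   53  264 8278] [ 17.7 139.9] [517.3  36.9 152. ]
[ 297  208   43   42 1398] [317.9 228.7] [ 520.7 -176.3  152. ]
[326 147  17  17 223] [333.9 155.2] [ 571.9 -170.7  152. ]
[296 147  16  16 209] [303.4 154.6] [ 566.  -151.6  152. ]
[352 163  16  16 209] [359.6 170.7] [ 567.6 -190.2  152. ]
[ 513.86328397 -181.99671657  267.2415031 ] [4.07608060e-04 9.87362747e-01 1.58474960e-01 5.71920476e-04] [-5.55441144e-01  3.40260079e-01  1.39484940e+00  1.35638576e-04
  1.40508494e+00  6.97041018e-01]
```

View pics/w2.png

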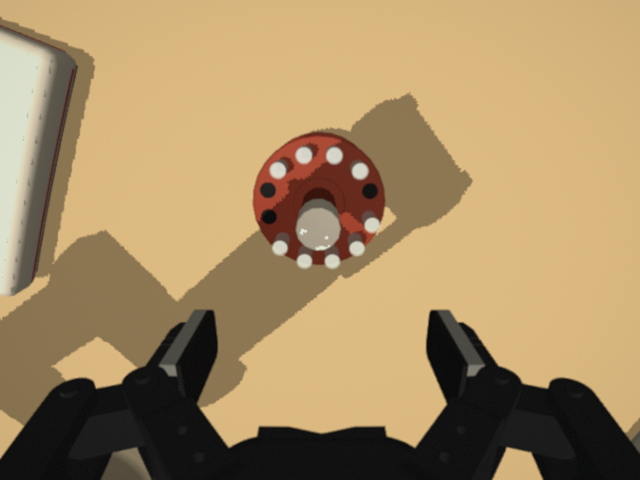

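The wrist view shows the knob at (318,229), tubes all round the top plate (three positions dark), and clear space for the fingers. I'll descend and grip.

```bash
python3 -m jog '[[0.0082,-0.0033,0.02,0,0,0,0.0854],[0,0,0.03,0,0,0,0.0854],[0,0,0.03,0,0,0,0.0854],[0,0,0.03,0,0,0,0.0854],[0,0,0.02,0,0,0,0.0854]]' 50 >/dev/null
python3 -m jog '[[0,0,0.009,0,0,0,0.0854],[0,0,0,0,0,0,0.0854],[0,0,0,0,0,0,0.05],[0,0,0,0,0,0,0.04],[0,0,0,0,0,0,0.035]]'
python3 -m jog '[[0,0,0,0,0,0,0.02],[0,0,0,0,0,0,0.02],[0,0,0,0,0,0,0.02],[0,0,0,0,0,0,0.02],[0,0,0,0,0,0,0.02]]'
python3 -m jog '[[0,0,-0.005,0,0,0,0.02],[0,0,-0.02,0,0,0,0.02],[0,0,-0.02,0,0,0,0.02],[0,0,0,0,0,0,0.02],[0,0,0,0,0,0,0.02]]'
```

```text
time_s: 4.45
eef_pos: [521.1, -177.1, 128.1]
ee_rot: [0.001, 0.987, 0.158, 0.001]
force: [-0.5, -0.5, -0.7]
grip_width: 0.511
grip_force: 0.0
time_s: 4.95
eef_pos: [521.0, -177.1, 128.0]
ee_rot: [0.0, 0.987, 0.158, 0.0]
force: [-0.6, 1.5, 5.9]
grip_width: 0.36
grip_force: 49.5
time_s: 5.45
eef_pos: [520.5, -176.9, 171.5]
ee_rot: [-0.0, 0.987, 0.158, -0.0]
force: [-0.4, 0.5, -3.8]
grip_width: 0.36
grip_force: 50.3
```

```bash
python3 -m jog '[[0,0,-0.02,0,0,0,0.02],[0,0,-0.035,0,0,0,0.02],[0,0,-0.04,0,0,0,0.02],[0,0,-0.04,0,0,0,0.02],[0,0,-0.03,0,0,0,0.02]]' >/dev/null
python3 -m jog '[[0.002,-0.012,0,0,0,0,0.02],[0.004,-0.025,0,0,0,0,0.02],[0.0046,-0.03,0,0,0,0,0.02],[0.0046,-0.03,0,0,0,0,0.02],[0.0046,-0.03,0,0,0,0,0.02]]' >/dev/null
python3 -m jog '[[0.0046,-0.03,0,0,0,0,0.02],[0.0046,-0.03,0,0,0,0,0.02],[0.0046,-0.03,0,0,0,0,0.02],[0.0046,-0.03,0,0,0,0,0.02],[0.0046,-0.03,0,0,0,0,0.02]]' >/dev/null
python3 -m jog '[[0.0046,-0.03,0,0,0,0,0.02],[0.0046,-0.03,0,0,0,0,0.02],[0.0046,-0.03,0,0,0,0,0.02],[0.004,-0.025,0,0,0,0,0.02],[0.002,-0.013,0,0,0,0,0.02]]' >/dev/null
python3 -m jog '[[0,0,0,0,0,0,0.02],[0,0,0,0,0,0,0.02],[0,0,0,0,0,0,0.02],[0,0,0,0,0,0,0.02],[0,0,0,0,0,0,0.02]]'
python3 - <<'E'
from h import *
s=sense(); print(s['eef_pos'],s['ee_rot'],s['joints'],s['force'],s['wrist_torque'])
d=np.array([453.5,232.9])-s['eef_pos'][:2]; print('tool shift',d@[.9497,.3132],d@[.3132,-.9497])
a=eyes.capture('scene')[:,:,::-1][60:290,380:600]; b=eyes.capture('top')[:,:,::-1][250:480,50:270]
cv2.imwrite('pics/c3.png',np.hstack([cv2.resize(i,(400,418)) for i in(a,b)]))
E
```

```text
time_s: 7.95
eef_pos: [453.9, 226.8, 337.1]
ee_rot: [0.0, 0.987, 0.158, 0.0]
force: [-0.3, 0.7, -2.9]
grip_width: 0.364
grip_force: 50.5
[453.88940463 226.75515527 337.13512999] [2.97107571e-05 9.87475467e-01 1.57772627e-01 1.03528965e-05] [ 2.32070148e-01  2.23631989e-01  1.36941829e+00 -6.07988705e-05
  1.54852609e+00  1.48599859e+00] [-0.2533174   0.68198549 -2.86097914] [-0.03389187  0.03314433 -0.05676923]
tool shift 1.5547477955013584 -5.9577205654585
```

View pics/c3.png

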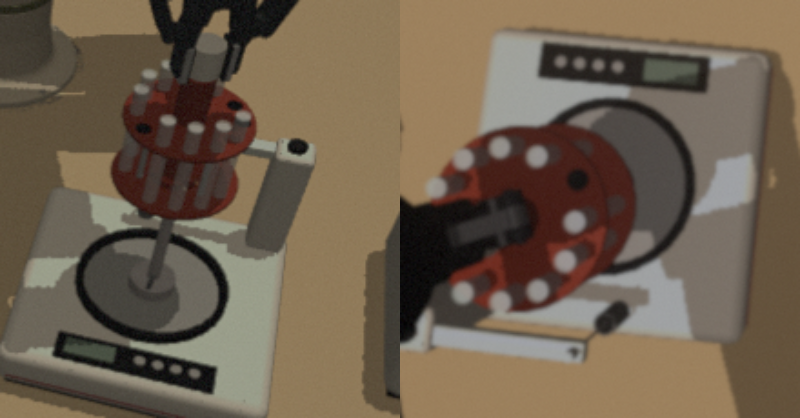

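The carousel hangs upright over the spindle, well clear of the tower. I'll centre it and start lowering.

```bash
python3 -m jog '[[0.0016,-0.006,0,0,0,0,0.02],[0,0,0.008,0,0,0,0.02],[0,0,0.01,0,0,0,0.02],[0,0,0,0,0,0,0.02],[0,0,0,0,0,0,0.02]]'
python3 -m jog '[[0,0,0.005,0,0,0,0.02],[0,0,0.005,0,0,0,0.02],[0,0,0.003,0,0,0,0.02],[0,0,0,0,0,0,0.02]]'
python3 -m jog '[[0,0,0.003,0,0,0,0.02],[0,0,0.003,0,0,0,0.02],[0,0,0,0,0,0,0.02]]'
```

```text
time_s: 8.55
eef_pos: [453.3, 233.4, 318.8]
ee_rot: [0.0, 0.987, 0.158, -0.0]
force: [-1.2, 0.6, -3.1]
grip_width: 0.36
grip_force: 50.5
time_s: 8.95
eef_pos: [453.2, 233.4, 305.6]
ee_rot: [0.0, 0.987, 0.158, -0.0]
force: [-0.5, -0.0, -2.8]
grip_width: 0.358
grip_force: 50.5
time_s: 9.25
eef_pos: [453.2, 233.4, 299.7]
ee_rot: [0.0, 0.987, 0.158, -0.0]
force: [0.3, -0.3, -2.9]
grip_width: 0.361
grip_force: 50.5
```

```bash
python3 -m jog '[[0,0,0.003,0,0,0,0.02],[0,0,0.003,0,0,0,0.02],[0,0,0,0,0,0,0.02]]'
python3 -m jog '[[0,0,0.003,0,0,0,0.02],[0,0,0.003,0,0,0,0.02],[0,0,0,0,0,0,0.02]]'
python3 -m jog '[[0,0,0.004,0,0,0,0.02],[0,0,0.004,0,0,0,0.02],[0,0,0,0,0,0,0.02]]'
```

```text
time_s: 9.55
eef_pos: [453.3, 233.3, 293.7]
ee_rot: [0.0, 0.987, 0.158, -0.0]
force: [-0.6, -0.8, -3.6]
grip_width: 0.361
grip_force: 50.4
time_s: 9.85
eef_pos: [453.3, 233.4, 287.7]
ee_rot: [0.0, 0.987, 0.158, -0.0]
force: [0.8, -0.4, -4.8]
grip_width: 0.363
grip_force: 50.4
time_s: 10.15
eef_pos: [453.3, 233.3, 279.5]
ee_rot: [0.0, 0.987, 0.158, -0.0]
force: [0.2, -2.0, -4.9]
grip_width: 0.363
grip_force: 50.4
```

It's on the spindle with almost no side force. Continuing down towards the key, which I expect at TCP z of about 210.

```bash
python3 -m jog '[[0,0,0.005,0,0,0,0.02],[0,0,0.005,0,0,0,0.02],[0,0,0.005,0,0,0,0.02],[0,0,0.005,0,0,0,0.02],[0,0,0,0,0,0,0.02]]'
python3 -m jog '[[0,0,0.005,0,0,0,0.02],[0,0,0.005,0,0,0,0.02],[0,0,0.005,0,0,0,0.02],[0,0,0.005,0,0,0,0.02],[0,0,0,0,0,0,0.02]]'
python3 -m jog '[[0,0,0.005,0,0,0,0.02],[0,0,0.005,0,0,0,0.02],[0,0,0.005,0,0,0,0.02],[0,0,0,0,0,0,0.02],[0,0,0,0,0,0,0.02]]'
```

```text
time_s: 10.65
eef_pos: [453.2, 233.3, 259.2]
ee_rot: [0.0, 0.987, 0.158, -0.001]
force: [1.1, -2.9, -5.9]
grip_width: 0.362
grip_force: 50.4
time_s: 11.15
eef_pos: [453.2, 233.3, 239.2]
ee_rot: [0.0, 0.987, 0.158, -0.001]
force: [2.0, -4.6, -6.1]
grip_width: 0.357
grip_force: 50.4
time_s: 11.65
eef_pos: [453.2, 233.3, 224.3]
ee_rot: [0.0, 0.987, 0.158, -0.001]
force: [3.0, -5.3, -5.8]
grip_width: 0.364
grip_force: 50.4
```

```bash
python3 -m jog '[[0.0001,0.0005,0.002,0,0,0,0.02],[0,0,0.003,0,0,0,0.02],[0,0,0.002,0,0,0,0.02],[0,0,0,0,0,0,0.02]]'
python3 -m jog '[[0,0,0.002,0,0,0,0.02],[0,0,0.002,0,0,0,0.02],[0,0,0,0,0,0,0.02]]'
python3 -m jog '[[0,0,0.001,0,0,0,0.02],[0,0,0.001,0,0,0,0.02],[0,0,0,0,0,0,0.02]]'
```

```text
time_s: 12.05
eef_pos: [453.4, 233.1, 217.6]
ee_rot: [-0.0, 0.987, 0.158, -0.0]
force: [0.5, -2.7, -5.9]
grip_width: 0.358
grip_force: 50.5
time_s: 12.35
eef_pos: [453.5, 233.1, 213.8]
ee_rot: [-0.0, 0.987, 0.158, -0.0]
force: [0.8, -3.6, -4.0]
grip_width: 0.36
grip_force: 50.6
time_s: 12.65
eef_pos: [453.6, 233.1, 212.0]
ee_rot: [-0.0, 0.987, 0.158, -0.0]
force: [0.3, -2.8, -3.2]
grip_width: 0.358
grip_force: 50.7
```

```bash
python3 -m jog '[[0,0,0.001,0,0,0,0.02],[0,0,0,0,0,0,0.02]]'
python3 -m jog '[[0,0,0.0007,0,0,0,0.02],[0,0,0,0,0,0,0.02]]'
python3 -m jog '[[0,0,0.0005,0,0,0,0.02],[0,0,0,0,0,0,0.02]]'; python3 -c "
from rig import sense;print(sense()['wrist_torque'],sense()['joints'])"
```

```text
time_s: 12.85
eef_pos: [453.6, 233.1, 211.0]
ee_rot: [-0.0, 0.987, 0.158, -0.0]
force: [0.4, -2.8, -3.6]
grip_width: 0.362
grip_force: 50.7
time_s: 13.05
eef_pos: [453.6, 233.1, 210.5]
ee_rot: [-0.0, 0.987, 0.158, 0.0]
force: [0.8, -2.7, -1.3]
grip_width: 0.36
grip_force: 50.8
time_s: 13.25
eef_pos: [453.7, 233.1, 210.4]
ee_rot: [-0.0, 0.987, 0.158, 0.0]
force: [-2.0, -3.6, 3.1]
grip_width: 0.358
grip_force: 51.3
[-0.68714819  0.0943993   0.01953043] [2.44529429e-01 3.07188121e-01 1.59145283e+00 3.70446939e-05
 1.24225673e+00 1.49752848e+00]
```

The carousel is resting on the key at about 8 N. I'll turn in small typed steps, with a check between them that stops the sequence if it drops or the torque rises.

```bash
cat > ck.py <<'E'
from h import *
import sys
s=sense(); q=s['ee_rot']; t=s['wrist_torque']; f=s['force']
print('z %.2f yaw %.1f F %s Tz %.3f'%(s['eef_pos'][2],np.degrees(2*np.arctan2(q[2],q[1])),f.round(1),t[2]))
sys.exit(not(-1.5<f[2]<9 and s['eef_pos'][2]>209.5 and abs(t[2])<0.35 and np.hypot(f[0],f[1])<9))
E
J="python3 -m jog"
python3 -m jog '[[0,0,0,0,0,-0.025,0.02],[0,0,0,0,0,-0.025,0.02],[0,0,0,0,0,0,0.02]]' >/dev/null; python3 ck.py || exit
python3 -m jog '[[0,0,0,0,0,-0.025,0.02],[0,0,0,0,0,-0.025,0.02],[0,0,0,0,0,0,0.02]]' >/dev/null; python3 ck.py || exit
python3 -m jog '[[0,0,0,0,0,-0.025,0.02],[0,0,0,0,0,-0.025,0.02],[0,0,0,0,0,0,0.02]]' >/dev/null; python3 ck.py || exit
python3 -m jog '[[0,0,0,0,0,-0.025,0.02],[0,0,0,0,0,-0.025,0.02],[0,0,0,0,0,0,0.02]]' >/dev/null; python3 ck.py || exit
python3 -m jog '[[0,0,0,0,0,-0.025,0.02],[0,0,0,0,0,-0.025,0.02],[0,0,0,0,0,0,0.02]]' >/dev/null; python3 ck.py || exit
python3 -m jog '[[0,0,0,0,0,-0.025,0.02],[0,0,0,0,0,-0.025,0.02],[0,0,0,0,0,0,0.02]]' >/dev/null; python3 ck.py || exit
```

```text
z 210.42 yaw 21.2 F [-0.7 -2.7  5.4] Tz 0.002
z 210.39 yaw 24.1 F [-1.2 -1.8  4.6] Tz -0.020
z 210.39 yaw 26.9 F [-0.7 -1.5  6. ] Tz 0.037
z 210.43 yaw 29.8 F [-1.2 -1.3  5.3] Tz 0.028
z 210.41 yaw 32.6 F [-1.3 -0.7  5.3] Tz 0.029
z 210.39 yaw 35.5 F [-0.6 -0.7  4.7] Tz 0.033
```

```bash
python3 -m jog '[[0,0,0,0,0,-0.025,0.02],[0,0,0,0,0,-0.025,0.02],[0,0,0,0,0,0,0.02]]' >/dev/null; python3 ck.py || exit
python3 -m jog '[[0,0,0,0,0,-0.025,0.02],[0,0,0,0,0,-0.025,0.02],[0,0,0,0,0,0,0.02]]' >/dev/null; python3 ck.py || exit
python3 -m jog '[[0,0,0,0,0,-0.025,0.02],[0,0,0,0,0,-0.025,0.02],[0,0,0,0,0,0,0.02]]' >/dev/null; python3 ck.py || exit
python3 -m jog '[[0,0,0,0,0,-0.025,0.02],[0,0,0,0,0,-0.025,0.02],[0,0,0,0,0,0,0.02]]' >/dev/null; python3 ck.py || exit
python3 -m jog '[[0,0,0,0,0,-0.025,0.02],[0,0,0,0,0,-0.025,0.02],[0,0,0,0,0,0,0.02]]' >/dev/null; python3 ck.py || exit
python3 -m jog '[[0,0,0,0,0,-0.025,0.02],[0,0,0,0,0,-0.025,0.02],[0,0,0,0,0,0,0.02]]' >/dev/null; python3 ck.py || exit
python3 -m jog '[[0,0,0,0,0,-0.025,0.02],[0,0,0,0,0,-0.025,0.02],[0,0,0,0,0,0,0.02]]' >/dev/null; python3 ck.py || exit
python3 -m jog '[[0,0,0,0,0,-0.025,0.02],[0,0,0,0,0,-0.025,0.02],[0,0,0,0,0,0,0.02]]' >/dev/null; python3 ck.py || exit
python3 -m jog '[[0,0,0,0,0,-0.025,0.02],[0,0,0,0,0,-0.025,0.02],[0,0,0,0,0,0,0.02]]' >/dev/null; python3 ck.py || exit
python3 -m jog '[[0,0,0,0,0,-0.025,0.02],[0,0,0,0,0,-0.025,0.02],[0,0,0,0,0,0,0.02]]' >/dev/null; python3 ck.py || exit
```

```text
z 210.40 yaw 38.4 F [-1.6 -0.8  5.5] Tz 0.010
z 210.38 yaw 41.2 F [-0.3 -0.5  5.4] Tz -0.026
z 210.38 yaw 44.1 F [-0.9 -0.8  4.7] Tz 0.013
z 210.37 yaw 47.0 F [-1.7  0.1  5.3] Tz -0.026
z 210.36 yaw 49.8 F [-1.1  0.7  4.9] Tz 0.016
z 210.30 yaw 52.7 F [-0.4  0.3  5.2] Tz -0.037
z 210.17 yaw 55.6 F [-1.4  0.9  4.8] Tz -0.052
z 209.87 yaw 58.4 F [-1.9  2.9  3.3] Tz -0.004
z 209.31 yaw 61.2 F [-2.6  1.8 -3.1] Tz -0.004
```

It dropped (z 209.3, force back near free weight). Now I'll press down gently.

```bash
python3 -m jog '[[0,0,0.0008,0,0,0,0.02],[0,0,0,0,0,0,0.02]]'
python3 ck.py && exit; python3 -m jog '[[0,0,0.0008,0,0,0,0.02],[0,0,0,0,0,0,0.02]]';python3 ck.py
```

```text
time_s: 17.95
eef_pos: [453.3, 233.0, 208.7]
ee_rot: [-0.0, 0.861, 0.509, -0.001]
force: [-3.7, 3.4, -3.0]
grip_width: 0.358
grip_force: 50.8
z 208.72 yaw 61.2 F [-3.7  3.4 -3. ] Tz -0.016
time_s: 18.15
eef_pos: [453.4, 233.1, 208.2]
ee_rot: [-0.0, 0.861, 0.509, -0.0]
force: [-4.5, 3.3, -2.6]
grip_width: 0.364
grip_force: 50.9
z 208.17 yaw 61.2 F [-4.5  3.3 -2.6] Tz -0.071
```

```bash
python3 -m jog '[[0,-0.0004,0.001,0,0,0,0.02],[0,0,0.001,0,0,0,0.02],[0,0,0,0,0,0,0.02]]'
python3 ck.py; python3 -m jog '[[0,0,0.001,0,0,0,0.02],[0,0,0.001,0,0,0,0.02],[0,0,0,0,0,0,0.02]]';python3 ck.py
```

```text
time_s: 18.45
eef_pos: [453.3, 233.2, 206.2]
ee_rot: [0.0, 0.861, 0.509, -0.0]
force: [-3.6, 1.7, -2.6]
grip_width: 0.36
grip_force: 50.9
z 206.19 yaw 61.2 F [-3.6  1.7 -2.6] Tz -0.026
time_s: 18.75
eef_pos: [453.3, 233.2, 204.2]
ee_rot: [0.0, 0.861, 0.509, -0.0]
force: [-3.7, 1.7, -3.5]
grip_width: 0.364
grip_force: 50.9
z 204.18 yaw 61.2 F [-3.7  1.7 -3.5] Tz 0.022
```

Home is expected at a TCP z of about 202.9.

```bash
python3 -m jog '[[0,0,0.0008,0,0,0,0.02],[0,0,0,0,0,0,0.02]]' >/dev/null
python3 ck.py; python3 -m jog '[[0,0,0.0006,0,0,0,0.02],[0,0,0,0,0,0,0.02]]'>/dev/null;python3 ck.py;  python3 -m jog '[[0,0,0.0004,0,0,0,0.02],[0,0,0,0,0,0,0.02]]'>/dev/null;python3 ck.py
```

```text
z 203.46 yaw 61.2 F [-3.5  1.6 -3.1] Tz -0.019
z 203.02 yaw 61.2 F [-3.4  2.1 -0.7] Tz -0.015
z 202.98 yaw 61.2 F [-5.6  1.5  3.9] Tz -0.066
```

It's home: the total drop was 7.4 mm. I'll hold briefly, then release and retreat.

```bash
python3 -m jog '[[0,0,0,0,0,0,0.02],[0,0,0,0,0,0,0.02],[0,0,-0.0003,0,0,0,0.02]]' >/dev/null; python3 ck.py
python3 -m jog '[[0,0,0,0,0,0,0.035],[0,0,0,0,0,0,0.045],[0,0,0,0,0,0,0.06],[0,0,0,0,0,0,0.07],[0,0,0,0,0,0,0.07]]'
python3 -m jog '[[0,0,-0.01,0,0,0,0.07],[0,0,-0.03,0,0,0,0.07],[0,0,-0.04,0,0,0,0.07],[0,0,-0.04,0,0,0,0.07],[0,0,-0.03,0,0,0,0.07]]'
python3 -m jog '[[0,0,0,0,0,0,0.07],[0,0,0,0,0,0,0.07],[0,0,0,0,0,0,0.07]]'
python3 - <<'E'
from h import *
im=[eyes.capture('scene')[:,:,::-1][60:300,360:580],eyes.capture('top')[:,:,::-1][250:480,50:270]]
cv2.imwrite('pics/c4.png',np.hstack([cv2.resize(i,(400,418)) for i in im]))
E
```

```text
z 203.02 yaw 61.2 F [-3.   1.7  1. ] Tz -0.011
time_s: 20.15
eef_pos: [453.4, 233.2, 202.9]
ee_rot: [0.0, 0.861, 0.509, 0.0]
force: [-0.3, -0.9, -0.3]
grip_width: 0.822
grip_force: 0.0
time_s: 20.65
eef_pos: [453.2, 233.2, 356.3]
ee_rot: [0.0, 0.861, 0.509, 0.002]
force: [1.3, -0.7, -0.0]
grip_width: 0.82
grip_force: 0.0
time_s: 20.95
eef_pos: [452.9, 233.1, 351.9]
ee_rot: [-0.0, 0.861, 0.509, -0.001]
force: [-0.2, -0.1, 0.1]
grip_width: 0.823
grip_force: 0.0
```

View pics/c4.png

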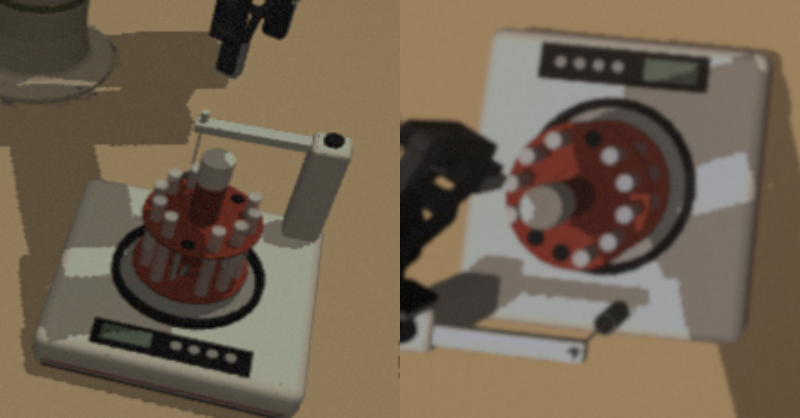

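The carousel sits upright and low inside the rim, released, and the gripper is clear of it. Handing in.

```bash
python3 -c "
from rig import finish_job; print(finish_job())"
```

```text
the job is handed in; nothing more can be done
None
```

The carousel is home on the flange with a slot over the key (it dropped 7.4 mm onto it), released and upright, at about 21 s of the 72 s; the job is handed in, and no verdict came back.

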